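Lock a bayonet fuse carrier and shut its sliding cover

ROBOT

A 6-joint arm with a two-finger parallel gripper is mounted at the origin on the work surface. World frame = base frame: x ahead of the robot, y to its left, z up, the work surface at z = 0. Lengths are in m, angles in rad, forces in N, time in s.
With the tool pointing down it reaches from about 0.3 to 0.95 m from the base axis. Payload 3.1 kg.
Tool frame: the origin (TCP) lies between the finger pads; the fingertips stand 8 mm ahead of it and the grasp point (between the pads) lies 11 mm behind it; z points along the fingers, x is the direction in which the jaws open and shut, and the axes are right-handed (so a half turn about z gives the same grasp; the last joint's range is limited). The gripper opens to 85 mm and grips with 20 to 120 N. Pads are 22 mm wide; open, the fingers measure 114 mm over their backs; the gripper's body (76 mm by 85 mm) begins 54 mm behind the grasp point. The pads swing forward as they close: fully open they stand 13 mm farther back than shut.
Start: joints at [-1.298, 0.308, 1.634, -0, 1.2, -0.07], TCP at [0.21, -0.589, 0.239] pointing down, gripper open.
Joint ranges: [-3.06, 3.06], [-0.79, 1.96], [0.05, 2.63], [-1.19, 4.34], [0.05, 2.64], [-2.94, 2.94]. Speed limits (rad/s): [2.79, 2.79, 3.14, 3.14, 3.14, 3.14].

INTERFACE

Orientations are given as [roll, pitch, yaw] about the fixed x, y, z axes, in that order (R = Rz(yaw) Ry(pitch) Rx(roll)).
In Python, from rig import arm, viewer, job gives the robot as it stands. The module is installed in compiled form; this text tells all that it offers.
- The arm moves only by the tool carry_out, never from a script. Its argument "plan" is a list of rows, each an object of numbers: "claw": the opening in per cent of the stroke, from 0 (shut) to 100 (fully open); "tx", "ty", "tz": the shift along the world's x, y, z in cm; "turn": the turn about the world's z in rad. In form: [{"claw": .., "tx": .., "ty": .., "tz": .., "turn": ..}, ...]. A call has 1 to 12 rows; each row is the pose to reach, as a shift and turn from the pose measured when the call began; what a row does not reach only later rows make up. A row lasts 1/8 s, in which the tool goes at most 62.5 mm and 10.7 degrees, less where a joint would pass 70% of its speed; a pose out of reach is approached as far as the arm can. A call with a gripper value outside its range is refused whole. The fingers move at their own pace and stop on an object; the grip force is fixed at half the most. Time passes only in rows, so rows that repeat a pose let the fingers close. It gives the time, the measured TCP pose, the force and the opening at its end, in the units of the state.
- arm.get_obs(): the state, without advancing time (a new reading comes with each control period).
- viewer.snapshot(name): name is "scene" or "top"; returns a dict with "pixels" (480x640x3 uint8, red, green, blue), "fovy" (degrees; the focal length in pixels is half the picture's height over the tangent of half this angle, whatever the lens; pixels are square), "cx", "cy" (the principal point, pixels), "cam_to_world" (4x4, takes a point from camera to world coordinates). Camera axes: x right, y down, z forward; pixel columns grow to the right and rows downward; lengths in m; the calibration is good to about 2 mm. A picture is of the moment at which its call begins. There is no depth.
- job.close_job(): hands the job in, once; it reports no verdict.
The state is a dict: "time": time; "joint_positions": joint angles; "dq": joint speeds; "effort": joint torques, N m; "tool_pos": TCP position; "orientation": TCP orientation; "force": force on the tool from outside, world axes, zero at the start; "moment": the same for the moment, N m; "finger_gap": finger opening in m.
Only numpy, scipy, OpenCV 4.12 (cv2) and the standard library are available. Lean on these libraries where they do the work, as an engineer would, in place of code of your own. Each camera call takes 0.05 s, during which the arm holds its last target.

TASK

The main fuse carrier of this battery power box is standing loose in its bayonet socket. Press it down lightly, without forcing it, and turn it until its lugs drop into the keyways, push it home against the spring and turn it clockwise until it locks and stays down by itself; then slide the cover fully shut over the fuse compartment. Leave the other things on the bench where they are.

Things in the scene. Friction and masses are not known exactly. Their poses are not given: they have to be found in the camera images.
- power_box: Grey battery power box, 160 (x) by 270 (y) by 90 mm high, fixed to the bench. Origin: centre of its underside; dark front panel faces -x. At the -y end of its top is an open fuse compartment 104 by 104 mm round the socket, floor at 50 mm; the rest of the top is closed. Cover guide rails run along y (tops at 97 mm). A bail handle sticks out 26 mm from the -y end face.
- socket_rim (a point): Centre of the white round socket's rim (54 mm diameter), 58.5 mm above the bench; z is its axis. A collar hidden under the carrier has three equal keyways 120 deg apart, at an angle that cannot be seen and differs each time: feel for it. Lugs enter within 0.1 rad. Below the collar they turn clockwise (from above) 45 deg to the locked stop, 25 deg at least to hold; anticlockwise is blocked.
- carrier_bar (a point): Grey fuse carrier, 140 g, loose, upright in the socket. The point is the centre of its grip bar: 40 mm long along this x, 10 mm thick along y, 20 mm tall. The bar stands on a round flange 46 mm in diameter, 6 mm thick; under it a barrel with three lugs 120 deg apart. At the start the lugs lie on the collar, 14 deg or more from the keyways, and the point is 28 mm above socket_rim.
- carrier_flange (a point): Centre of the carrier's flange top, at the foot of the bar (10 mm below carrier_bar), same axes. Over the keyways the carrier drops 2.5 mm onto a spring (2 N, 6 N fully down); pressed, it goes 12 mm below its start height. Turned clockwise there it locks, and let go stays 10 mm below. Let go unlocked it rises to 2.5 mm below, still keyed, and can be retaken. Over 80 N on the box breaks it.
- cover (a joint): Flat aluminium sliding cover of the compartment, 118 (x) by 116 (y) by 4 mm, top face 94.5 mm above the bench. Value in m: 0 = fully shut (hard stop), grows as it slides along the box's +y, to 0.116; starts nearly open, clear of the carrier. 1.5 to 3 N moves it; it stays where left. A carrier that is not locked down stands in its way.
- cover_ridge (a point): Centre of the push ridge on top of the cover: 60 mm long along the box's x, 8 mm thick along y, 14 mm tall above the cover's top face (the point is 7 mm above that face). Its axes are the box's. Push it towards the box's -y to shut the cover.
- tip_cleaner: Bystander: steel soldering-tip cleaner pot with brass wool, 80 mm in diameter, 56 mm tall, beyond the box's -y end. Origin: centre of its underside.
- solder_reel: Bystander: reel of solder standing on its flange, 56 mm in diameter, 46 mm tall, beyond the box's +y end. Origin: centre of its underside.
- screwdriver_grip (a point): Bystander: screwdriver 170 mm long lying on the bench behind the box (+x side). The point is the middle of its handle.
There are look-alikes about, which are no part of the job. Leave any red or turquoise look-alike of the part that bears carrier_bar alone.

How it is judged:
By the outcome, as a careful person would: the job done as asked, in the order asked, and still so for the second after the job is handed in, with the robot touching nothing.
It also fails if it takes over 72 s, if anything falls off the work surface, if the arm or the gripper's body presses on something with over 40 N, if the wrist force passes 120 N, or if a joint passes its speed limit or range.

## Working session

There is one attempt and no reset: what is moved stays moved. The work goes in short steps, Python scripts to look and compute and a tool call to move; the robot and the scene stay as the last step left them, time stands still between calls to the robot, and variables do not carry over. Pictures are saved under pics/ and viewed, and the job is handed in when it is done.

Besides the shell and the picture viewer there is one more tool, called after ">>>" as name(argument=value, ...) on one line, values as JSON. carry_out: Moves the arm, as the interface text tells. Its arguments: {"type":"object","properties":{"plan":{"type":"array"}},"required":["plan"]}

```bash
mkdir -p pics; cat > h.py <<'E'
import numpy as np, cv2
from rig import arm, viewer, job
def snap(n,f):
    d=viewer.snapshot(n); cv2.imwrite('pics/'+f,d['pixels'][:,:,::-1]); np.save('pics/'+f[:-4]+'.npy',d,allow_pickle=True); return d
def load(f): return np.load('pics/'+f+'.npy',allow_pickle=True).item()
def ray(d,u,v):
    f=240/np.tan(np.radians(d['fovy'])/2); M=d['cam_to_world']
    return M[:3,3], M[:3,:3]@np.array([(u-d['cx'])/f,(v-d['cy'])/f,1.])
def onz(d,u,v,z):
    o,r=ray(d,u,v); return o+r*(z-o[2])/r[2]
def proj(d,p):
    f=240/np.tan(np.radians(d['fovy'])/2); M=d['cam_to_world']
    q=M[:3,:3].T@(np.array(p)-M[:3,3]); return f*q[0]/q[2]+d['cx'], f*q[1]/q[2]+d['cy']
E
python3 - <<'E'
from h import *
for n in('scene','top'):
    d=snap(n,n+'0.png'); print(n,d['fovy'],d['cx'],d['cy'],d['cam_to_world'].round(3).tolist())
print(arm.get_obs())
E
```

```text
scene 50.40328669106653 324.39717513997834 245.54063818358034 [[0.494, 0.727, -0.476, 1.059], [0.869, -0.419, 0.263, -0.274], [-0.008, -0.544, -0.839, 0.919], [0.0, 0.0, 0.0, 1.0]]
top 50.042063394147604 324.4915914177415 240.40962273198218 [[0.024, -0.988, 0.151, 0.467], [-0.999, -0.018, 0.038, -0.016], [-0.035, -0.151, -0.988, 0.913], [0.0, 0.0, 0.0, 1.0]]
{'time': 0.1, 'joint_positions': array([-1.29768804e+00,  3.08955059e-01,  1.63506861e+00,  1.58445928e-05,
        1.19972506e+00, -6.96908257e-02]), 'dq': array([-0.00098529, -0.00157132, -0.0027016 , -0.00081017, -0.00134583,
        0.00075193]), 'effort': array([-3.71162760e-04, -4.16405439e+01, -2.77645290e+01, -8.84431643e-05,
        4.00946374e-03,  5.32580358e-06]), 'tool_pos': array([ 0.20986095, -0.58792422,  0.23813434]), 'orientation': array([-3.14142780e+00,  2.14981869e-03, -1.22800279e+00]), 'force': array([-0.42558267, -0.51113031,  0.45446087]), 'moment': array([ 0.00440305, -0.0131034 , -0.03022286]), 'finger_gap': 0.08504676261617113}
```

View pics/scene0.png

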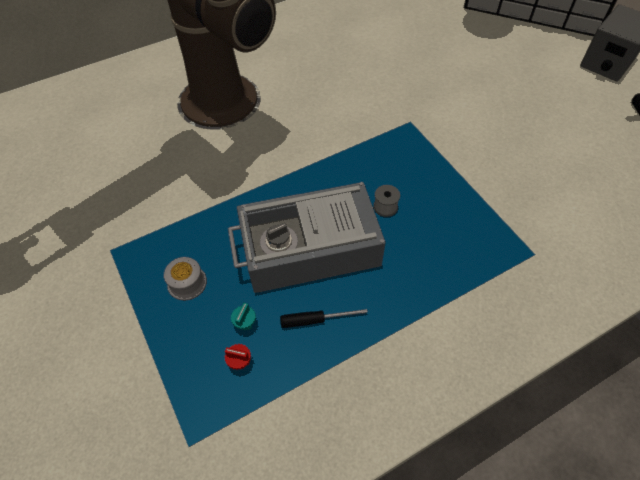

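View pics/top0.png

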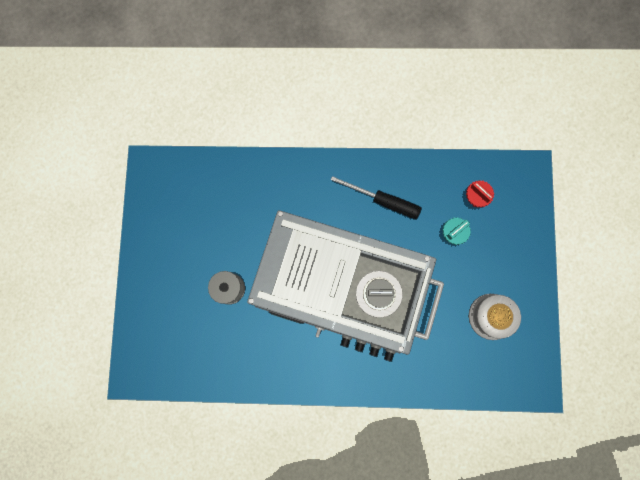

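The power box is mid-mat, with the carrier near (278,237) in the scene view and (381,292) in the top view. The cover ridge is near (338,278) in the top view. I'll zoom in for exact pixels.

```bash
python3 - <<'E'
from h import *
a=load('top0')['pixels'][200:370,235:455,::-1]; cv2.imwrite('pics/tz.png',cv2.resize(a,None,fx=3.5,fy=3.5,interpolation=cv2.INTER_CUBIC))
a=load('scene0')['pixels'][175:300,220:400,::-1]; cv2.imwrite('pics/sz.png',cv2.resize(a,None,fx=4.4,fy=4.4,interpolation=cv2.INTER_CUBIC))
E
```

```text
(no output)
```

View pics/tz.png

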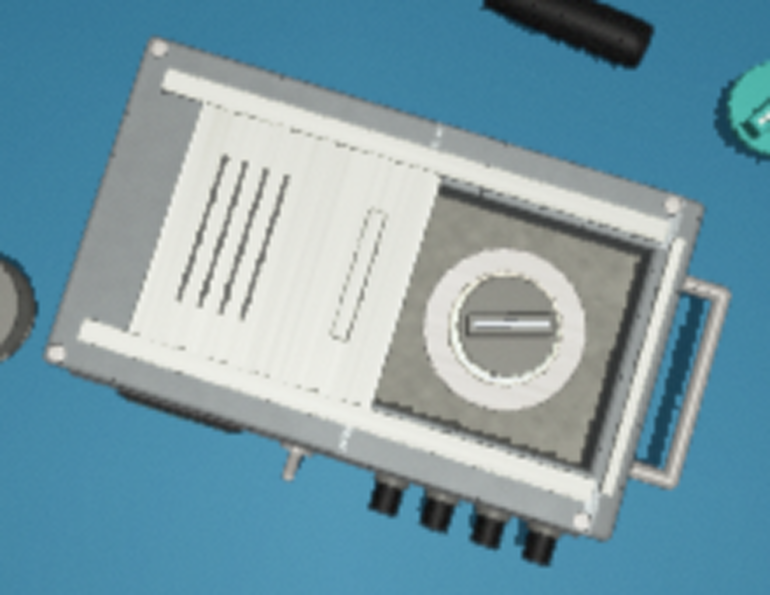

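View pics/sz.png

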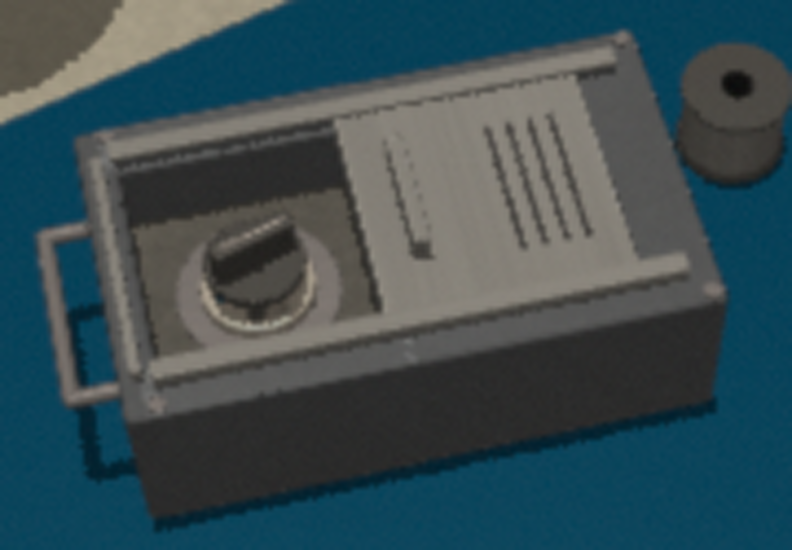

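```bash
python3 - <<'E'
from h import *
d=load('top0'); s=load('scene0')
T=lambda u,v,z: onz(d,235+(u+.5)/3.5-.5,200+(v+.5)/3.5-.5,z)
S=lambda u,v,z: onz(s,220+(u+.5)/4.4-.5,175+(v+.5)/4.4-.5,z)
c=[T(*p,.09)[:2] for p in((155,38),(703,207),(608,542),(47,355))]
print('corners',np.round(c,4).tolist(),[np.linalg.norm(c[i]-c[(i+1)%4]).round(4) for i in range(4)],'ctr',np.mean(c,0))
cs=[S(*p,.09)[:2] for p in((725,295),(130,418),(80,140),(632,38))]
print('sc corners',np.round(cs,4).tolist(),[np.linalg.norm(cs[i]-cs[(i+1)%4]).round(4) for i in range(4)],'ctr',np.mean(cs,0))
for C in (c,cs):
    C=np.array(C); v=(C[0]-C[1]+C[3]-C[2]); print('yaw of +y',np.degrees(np.arctan2(v[1],v[0])))
v=np.array(c[0])+c[3]-c[1]-c[2]
print('bar ends',T(470,322,.0965),T(553,322,.0965))
print('ridge ctr top',T(360,275,.1085),'ends',T(378,210,.1085),T(341,341,.1085))
print('socket ring ctr', T(505,329,.0585))
print('flange ctr(506,327)', T(506,327,.0765))
print('cover edge', T(440,180,.0945),T(374,405,.0945))
print('bar ends scene',S(215,250,.0965),S(290,218,.0965))
print('ridge ends scene',S(393,135,.1085),S(424,243,.1085))
E
```

```text
corners [[0.6411, 0.0915], [0.5664, -0.1629], [0.4153, -0.1196], [0.4923, 0.1355]] [np.float64(0.2652), np.float64(0.1571), np.float64(0.2665), np.float64(0.1551)] ctr [ 0.52878078 -0.01387609]
sc corners [[0.639, 0.0915], [0.565, -0.1634], [0.4177, -0.1202], [0.4938, 0.1339]] [np.float64(0.2655), np.float64(0.1534), np.float64(0.2653), np.float64(0.1513)] ctr [ 0.5288732 -0.0145335]
yaw of +y 73.42899207157545
yaw of +y 73.56965264137904
bar ends [ 0.51129601 -0.0569238   0.0965    ] [ 0.51212407 -0.09422011  0.0965    ]
ridge ctr top [ 0.53051174 -0.00701983  0.1085    ] ends [ 0.55991668 -0.01451842  0.1085    ] [0.50095332 0.0008378  0.1085    ]
socket ring ctr [ 0.51041586 -0.07530923  0.0585    ]
flange ctr(506,327) [ 0.51043924 -0.07452193  0.0765    ]
cover edge [ 0.57591536 -0.04260438  0.0945    ] [ 0.47322199 -0.01433808  0.0945    ]
bar ends scene [ 0.50906967 -0.09469083  0.0965    ] [ 0.5102221  -0.05773596  0.0965    ]
ridge ends scene [0.50052434 0.00078377 0.1085    ] [ 0.55961078 -0.01602345  0.1085    ]
```

Both views agree: carrier axis at about (0.5105, -0.0755), bar along world y, box +y at 73.5°, and ridge centre at about (0.530, -0.007). The box edges measure 266 × 156 mm against the true 270 × 160. I'll move above the carrier with tool yaw 0.

>>> carry_out(plan=[{"claw":40,"tx":30.1,"ty":51.2,"tz":-6,"turn":1.228},{"claw":40,"tx":30.1,"ty":51.2,"tz":-6,"turn":1.228},{"claw":40,"tx":30.1,"ty":51.2,"tz":-6,"turn":1.228},{"claw":40,"tx":30.1,"ty":51.2,"tz":-6,"turn":1.228},{"claw":40,"tx":30.1,"ty":51.2,"tz":-6,"turn":1.228},{"claw":40,"tx":30.1,"ty":51.2,"tz":-6,"turn":1.228},{"claw":40,"tx":30.1,"ty":51.2,"tz":-6,"turn":1.228},{"claw":40,"tx":30.1,"ty":51.2,"tz":-6,"turn":1.228},{"claw":40,"tx":30.1,"ty":51.2,"tz":-6,"turn":1.228},{"claw":40,"tx":30.1,"ty":51.2,"tz":-6,"turn":1.228},{"claw":40,"tx":30.1,"ty":51.2,"tz":-6,"turn":1.228},{"claw":40,"tx":30.1,"ty":51.2,"tz":-6,"turn":1.228}])

```text
time: 1.6
tool_pos: [0.5102, -0.0762, 0.1777]
orientation: [3.141, 0.003, 0.0]
force: [-0.3, 0.1, -0.8]
finger_gap: 0.0342
```

>>> carry_out(plan=[{"claw":40,"tx":0,"ty":0.05,"tz":-4,"turn":0},{"claw":40,"tx":0,"ty":0.05,"tz":-6,"turn":0},{"claw":40,"tx":0,"ty":0.05,"tz":-8,"turn":0},{"claw":40,"tx":0,"ty":0.05,"tz":-9,"turn":0},{"claw":40,"tx":0,"ty":0.05,"tz":-9,"turn":0}])

```text
time: 2.22
tool_pos: [0.5094, -0.0765, 0.0873]
orientation: [-3.142, 0.005, -0.001]
force: [-0.9, 0.1, -0.2]
finger_gap: 0.0341
```

```bash
python3 - <<'E'
from h import *
for n,y,x in(('scene',140,180),('top',190,290)):
    d=snap(n,n+'1.png'); cv2.imwrite('pics/'+n+'1z.png',cv2.resize(d['pixels'][y:y+180,x:x+220,::-1],None,fx=2.5,fy=2.5,interpolation=3))
a=cv2.imread('pics/scene1z.png');b=cv2.imread('pics/top1z.png');cv2.imwrite('pics/j1.png',cv2.resize(np.hstack([a,b]),(800,327)))
E
```

```text
(no output)
```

View pics/j1.png

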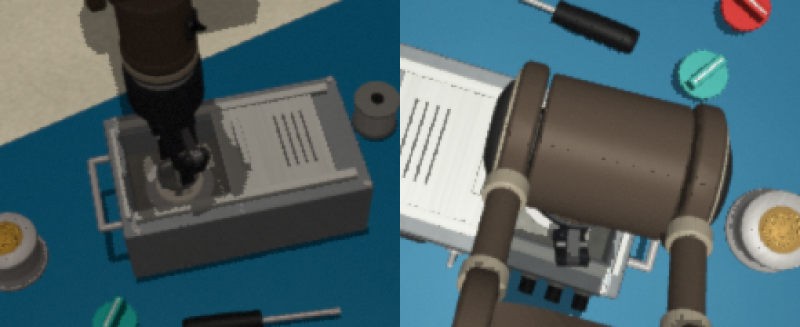

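The gripper is in the compartment around the bar, at about (180,165) in the left half of the picture, and nothing else is touched. I'll close the fingers.

>>> carry_out(plan=[{"claw":0,"tx":0.1,"ty":0.1,"tz":0,"turn":0},{"claw":0,"tx":0.1,"ty":0.1,"tz":0,"turn":0},{"claw":0,"tx":0.1,"ty":0.1,"tz":0,"turn":0},{"claw":0,"tx":0.1,"ty":0.1,"tz":0,"turn":0}])

```text
time: 2.82
tool_pos: [0.5127, -0.0756, 0.0895]
orientation: [3.14, 0.0, -0.0]
force: [0.7, -0.1, 6.0]
finger_gap: 0.0082
```

>>> carry_out(plan=[{"claw":0,"tx":0,"ty":0,"tz":0,"turn":0},{"claw":0,"tx":0,"ty":0,"tz":0,"turn":0}])

```text
time: 3.08
tool_pos: [0.5126, -0.0756, 0.0895]
orientation: [3.14, 0.0, -0.0]
force: [-0.4, -1.2, 2.9]
finger_gap: 0.0081
```

```bash
python3 - <<'E'
from h import *
print(arm.get_obs())
for n,y,x in(('scene',150,200),):
    d=snap(n,n+'2.png'); cv2.imwrite('pics/'+n+'2z.png',cv2.resize(d['pixels'][y:y+150,x:x+200,::-1],None,fx=4,fy=4,interpolation=3))
E
```

```text
{'time': 3.075, 'joint_positions': array([-2.29716963e-01,  3.05957015e-01,  1.98603066e+00, -1.56571867e-03,
        8.49633494e-01, -2.28584149e-01]), 'dq': array([-0.00012393,  0.00117921, -0.00069653,  0.00036738,  0.00078282,
        0.00059264]), 'effort': array([ 2.94098184e-01, -3.37865281e+01, -2.06625581e+01,  6.41876087e-02,
       -1.51442578e-01, -2.39251001e-02]), 'tool_pos': array([ 0.51261591, -0.07557257,  0.08950033]), 'orientation': array([ 3.14045395e+00,  2.94820004e-04, -9.91856546e-05]), 'force': array([-0.43571143, -1.17980624,  2.90585475]), 'moment': array([ 0.00081715,  0.09367197, -0.01596223]), 'finger_gap': 0.008096183566995197}
```

View pics/scene2z.png

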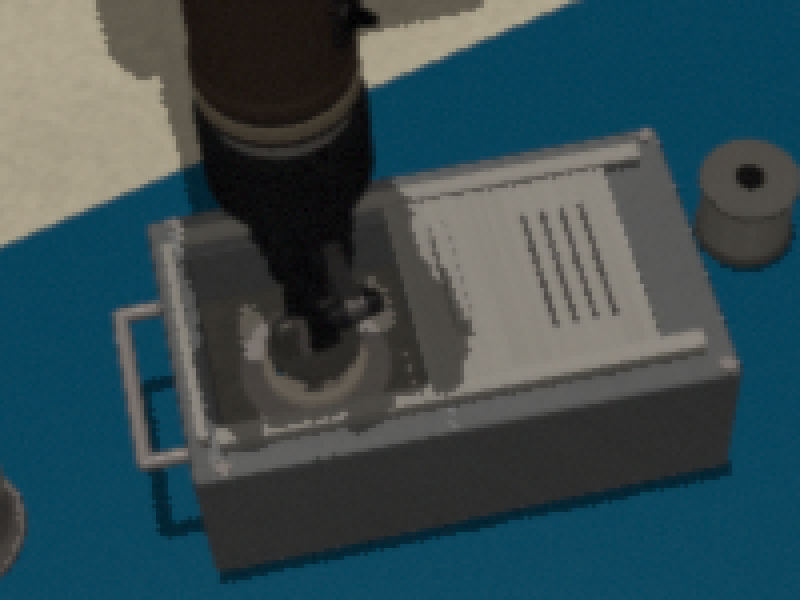

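The bar is held. The gap reads 8 mm, which I put down to soft pads on a 10 mm bar. I'll press lightly and read the force.

>>> carry_out(plan=[{"claw":0,"tx":-0.1,"ty":0,"tz":-0.1,"turn":0},{"claw":0,"tx":-0.1,"ty":0,"tz":-0.2,"turn":0},{"claw":0,"tx":-0.1,"ty":0,"tz":-0.2,"turn":0}])

```text
time: 3.5
tool_pos: [0.5126, -0.0757, 0.0893]
orientation: [3.14, -0.001, -0.0]
force: [-2.9, -0.1, 12.2]
finger_gap: 0.0083
```

>>> carry_out(plan=[{"claw":0,"tx":0,"ty":0,"tz":-0.2,"turn":-0.07},{"claw":0,"tx":0,"ty":0,"tz":-0.2,"turn":-0.14},{"claw":0,"tx":0,"ty":0,"tz":-0.2,"turn":-0.21}])

```text
time: 3.88
tool_pos: [0.5129, -0.0754, 0.0893]
orientation: [3.141, -0.001, -0.212]
force: [-4.6, 1.7, 15.2]
finger_gap: 0.0084
```

```bash
python3 -c "
from h import *
o=arm.get_obs();print(o['moment'],o['force'],o['joint_positions'][5])"
```

```text
[0.31776726 0.8261251  0.15100331] [-4.64384763  1.72222879 15.23324945] -0.017013430284775095
```

>>> carry_out(plan=[{"claw":0,"tx":0,"ty":0,"tz":-0.18,"turn":-0.06},{"claw":0,"tx":0,"ty":0,"tz":-0.18,"turn":-0.12},{"claw":0,"tx":0,"ty":0,"tz":-0.18,"turn":-0.18}])

```text
time: 4.25
tool_pos: [0.5129, -0.0754, 0.0893]
orientation: [3.14, 0.0, -0.393]
force: [-5.0, 0.4, 15.1]
finger_gap: 0.0083
```

>>> carry_out(plan=[{"claw":0,"tx":0,"ty":0,"tz":-0.18,"turn":-0.06},{"claw":0,"tx":0,"ty":0,"tz":-0.18,"turn":-0.12},{"claw":0,"tx":0,"ty":0,"tz":-0.18,"turn":-0.12}])

```text
time: 4.62
tool_pos: [0.513, -0.0755, 0.0893]
orientation: [3.14, 0.001, -0.512]
force: [-4.6, 0.2, 14.7]
finger_gap: 0.0082
```

>>> carry_out(plan=[{"claw":0,"tx":0,"ty":0,"tz":-0.18,"turn":-0.06},{"claw":0,"tx":0,"ty":0,"tz":-0.18,"turn":-0.12},{"claw":0,"tx":0,"ty":0,"tz":-0.18,"turn":-0.18}])

```text
time: 5.0
tool_pos: [0.5129, -0.0755, 0.0893]
orientation: [3.139, 0.001, -0.693]
force: [-4.8, -0.3, 14.0]
finger_gap: 0.0083
```

```bash
python3 - <<'E'
from h import *
print(arm.get_obs()['moment'])
for n,y,x in(('scene',150,200),):
    d=snap(n,n+'3.png'); cv2.imwrite('pics/'+n+'3z.png',cv2.resize(d['pixels'][y:y+150,x:x+200,::-1],None,fx=4,fy=4,interpolation=3))
E
```

```text
[0.09945217 0.85396019 0.18063711]
```

View pics/scene3z.png

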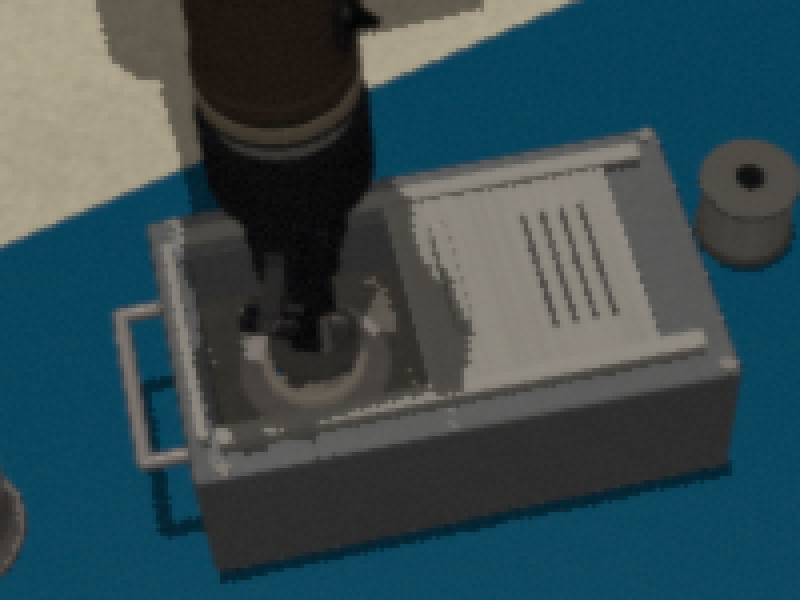

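The gripper has turned about 40° with the bar, and there's no drop yet. I'll continue.

>>> carry_out(plan=[{"claw":0,"tx":0,"ty":0,"tz":-0.18,"turn":-0.06},{"claw":0,"tx":0,"ty":0,"tz":-0.18,"turn":-0.12},{"claw":0,"tx":0,"ty":0,"tz":-0.18,"turn":-0.16}])

```text
time: 5.42
tool_pos: [0.5129, -0.0757, 0.0894]
orientation: [3.138, 0.002, -0.855]
force: [-4.8, 0.6, 14.2]
finger_gap: 0.0085
```

>>> carry_out(plan=[{"claw":0,"tx":0,"ty":0,"tz":-0.18,"turn":-0.06},{"claw":0,"tx":0,"ty":0,"tz":-0.18,"turn":-0.12},{"claw":0,"tx":0,"ty":0,"tz":-0.18,"turn":-0.16}])

```text
time: 5.8
tool_pos: [0.513, -0.0758, 0.0893]
orientation: [3.137, 0.002, -1.015]
force: [-4.3, 0.2, 15.0]
finger_gap: 0.0081
```

>>> carry_out(plan=[{"claw":0,"tx":0,"ty":0,"tz":-0.18,"turn":-0.06},{"claw":0,"tx":0,"ty":0,"tz":-0.18,"turn":-0.12},{"claw":0,"tx":0,"ty":0,"tz":-0.18,"turn":-0.16}])

```text
time: 6.18
tool_pos: [0.5129, -0.076, 0.0892]
orientation: [3.136, 0.002, -1.175]
force: [-4.4, 0.2, 12.4]
finger_gap: 0.0084
```

>>> carry_out(plan=[{"claw":0,"tx":0,"ty":0,"tz":-0.2,"turn":-0.06},{"claw":0,"tx":0,"ty":0,"tz":-0.2,"turn":-0.12},{"claw":0,"tx":0,"ty":0,"tz":-0.2,"turn":-0.16}])

```text
time: 6.55
tool_pos: [0.5128, -0.0762, 0.0879]
orientation: [3.136, 0.001, -1.336]
force: [-1.1, -1.9, 0.4]
finger_gap: 0.008
```

The force has collapsed and the tool has sunk, so the carrier is probably over the keyways. I'll push straight down in small steps.

>>> carry_out(plan=[{"claw":0,"tx":0,"ty":0,"tz":-0.1,"turn":0},{"claw":0,"tx":0,"ty":0,"tz":-0.25,"turn":0},{"claw":0,"tx":0,"ty":0,"tz":-0.3,"turn":0}])

```text
time: 6.92
tool_pos: [0.5127, -0.0763, 0.0849]
orientation: [3.135, 0.001, -1.336]
force: [-1.9, -0.2, 5.1]
finger_gap: 0.0084
```

```bash
python3 -c "
from h import *
o=arm.get_obs();print(o['moment'],o['force'],o['joint_positions'][5])"
```

```text
[-0.16495011  0.36750015 -0.08445515] [-1.88347701 -0.16839974  5.06481522] 1.1066885248423008
```

It has gone 4.4 mm below its start height at about 5 N, so it's keyed and on the spring. Pushing home takes about 7.6 mm more.

>>> carry_out(plan=[{"claw":0,"tx":0,"ty":0,"tz":-0.2,"turn":0},{"claw":0,"tx":0,"ty":0,"tz":-0.4,"turn":0},{"claw":0,"tx":0,"ty":0,"tz":-0.6,"turn":0},{"claw":0,"tx":0,"ty":0,"tz":-0.8,"turn":0},{"claw":0,"tx":0,"ty":0,"tz":-0.8,"turn":0}])

```text
time: 7.55
tool_pos: [0.5127, -0.0762, 0.0778]
orientation: [3.134, 0.001, -1.335]
force: [-3.4, -0.6, 11.0]
finger_gap: 0.0085
```

>>> carry_out(plan=[{"claw":0,"tx":0,"ty":0,"tz":-0.2,"turn":0},{"claw":0,"tx":0,"ty":0,"tz":-0.25,"turn":0},{"claw":0,"tx":0,"ty":0,"tz":-0.25,"turn":-0.08},{"claw":0,"tx":0,"ty":0,"tz":-0.25,"turn":-0.16}])

```text
time: 8.05
tool_pos: [0.5125, -0.076, 0.0777]
orientation: [3.133, 0.002, -1.496]
force: [-6.8, 1.8, 21.2]
finger_gap: 0.0081
```

```bash
python3 -c "
from h import *
o=arm.get_obs();print(o['moment'],o['force'],o['joint_positions'][5])"
```

```text
[0.2316318  1.29640832 0.32809334] [-6.7777339   1.79306587 21.16416535] 1.2662783438905667
```

>>> carry_out(plan=[{"claw":0,"tx":0,"ty":0,"tz":-0.15,"turn":-0.08},{"claw":0,"tx":0,"ty":0,"tz":-0.15,"turn":-0.16},{"claw":0,"tx":0,"ty":0,"tz":-0.15,"turn":-0.24}])

```text
time: 8.43
tool_pos: [0.5122, -0.0761, 0.0777]
orientation: [3.131, 0.001, -1.737]
force: [-6.5, -1.4, 15.4]
finger_gap: 0.0084
```

```bash
python3 -c "
from h import *
o=arm.get_obs();print(o['moment'],o['force'],o['joint_positions'][5])"
```

```text
[-0.20335846  1.09054146  0.25566505] [-6.51067457 -1.36595529 15.36613257] 1.5045588080321417
```

>>> carry_out(plan=[{"claw":0,"tx":0.1,"ty":0,"tz":-0.15,"turn":-0.08},{"claw":0,"tx":0.1,"ty":0,"tz":-0.15,"turn":-0.16},{"claw":0,"tx":0.1,"ty":0,"tz":-0.15,"turn":-0.24},{"claw":0,"tx":0.1,"ty":0,"tz":-0.15,"turn":-0.3}])

```text
time: 8.93
tool_pos: [0.5122, -0.0763, 0.0777]
orientation: [3.129, -0.001, -2.036]
force: [-7.5, -1.1, 16.7]
finger_gap: 0.0082
```

```bash
python3 -c "
from h import *
o=arm.get_obs();print(o['moment'],o['force'],o['joint_positions'][5])"
```

```text
[-0.3738615   1.32663669  0.32585094] [-7.54343224 -1.08119816 16.74822467] 1.8012362612930863
```

>>> carry_out(plan=[{"claw":0,"tx":0.1,"ty":0,"tz":-0.12,"turn":-0.05},{"claw":0,"tx":0.1,"ty":0,"tz":-0.12,"turn":-0.1},{"claw":0,"tx":0.1,"ty":0,"tz":-0.12,"turn":-0.13}])

```text
time: 9.3
tool_pos: [0.5122, -0.0765, 0.0778]
orientation: [3.126, -0.004, -2.165]
force: [-5.8, -0.6, 15.1]
finger_gap: 0.0083
```

```bash
python3 -c "
from h import *
o=arm.get_obs();print(o['moment'],o['force'],o['joint_positions'][5])"
```

```text
[-0.24942077  1.22452576  0.29395307] [-5.75642985 -0.60122599 15.134587  ] 1.9291874740515322
```

>>> carry_out(plan=[{"claw":0,"tx":0.1,"ty":0,"tz":-0.12,"turn":-0.04},{"claw":0,"tx":0.1,"ty":0,"tz":-0.12,"turn":-0.08},{"claw":0,"tx":0.1,"ty":0,"tz":-0.12,"turn":-0.1}])

```text
time: 9.68
tool_pos: [0.5121, -0.0767, 0.0778]
orientation: [3.124, -0.007, -2.261]
force: [-5.5, -0.2, 15.6]
finger_gap: 0.0081
```

```bash
python3 -c "
from h import *
o=arm.get_obs();print(o['moment'],o['force'],o['joint_positions'][5])"
```

```text
[-0.18868698  1.18133757  0.75099894] [-5.46429606 -0.21315251 15.64088855] 2.0256225326391784
```

The moment rose from 0.29 to 0.75 N m, so this is the locked stop. I'll ease up and check that the carrier holds.

>>> carry_out(plan=[{"claw":0,"tx":0,"ty":0,"tz":0.1,"turn":0},{"claw":0,"tx":0,"ty":0,"tz":0.2,"turn":0},{"claw":0,"tx":0,"ty":0,"tz":0.2,"turn":0}])

```text
time: 10.05
tool_pos: [0.5115, -0.0771, 0.0784]
orientation: [3.124, -0.008, -2.26]
force: [0.6, -4.1, -9.2]
finger_gap: 0.0083
```

Pulling up meets about 9 N, so it's held. Releasing now.

>>> carry_out(plan=[{"claw":20,"tx":0,"ty":0,"tz":0,"turn":0},{"claw":35,"tx":0,"ty":0,"tz":0,"turn":0},{"claw":35,"tx":0,"ty":0,"tz":0.2,"turn":0},{"claw":35,"tx":0,"ty":0,"tz":3,"turn":0},{"claw":35,"tx":0,"ty":0,"tz":8,"turn":0},{"claw":35,"tx":0,"ty":10,"tz":12,"turn":0.5},{"claw":35,"tx":3,"ty":16,"tz":12,"turn":1},{"claw":0,"tx":3,"ty":16,"tz":12,"turn":1},{"claw":0,"tx":3,"ty":16,"tz":12,"turn":1},{"claw":0,"tx":3,"ty":16,"tz":12,"turn":1}])

```text
time: 11.3
tool_pos: [0.5417, 0.0843, 0.1991]
orientation: [3.125, -0.008, -1.315]
force: [0.3, 0.8, -0.0]
finger_gap: -0.0
```

```bash
python3 - <<'E'
from h import *
o=arm.get_obs();print(o['force'],o['joint_positions'])
for n,y,x in(('scene',175,220),('top',200,235)):
    d=snap(n,n+'4.png'); cv2.imwrite('pics/'+n+'4z.png',cv2.resize(d['pixels'][y:y+160,x:x+220,::-1],None,fx=3.5,fy=3.5,interpolation=3))
E
```

```text
[ 0.28225689  0.78549496 -0.03155619] [ 0.08071278  0.21360693  1.8402936  -0.01157035  1.10277482  1.40065986]
```

View pics/scene4z.png

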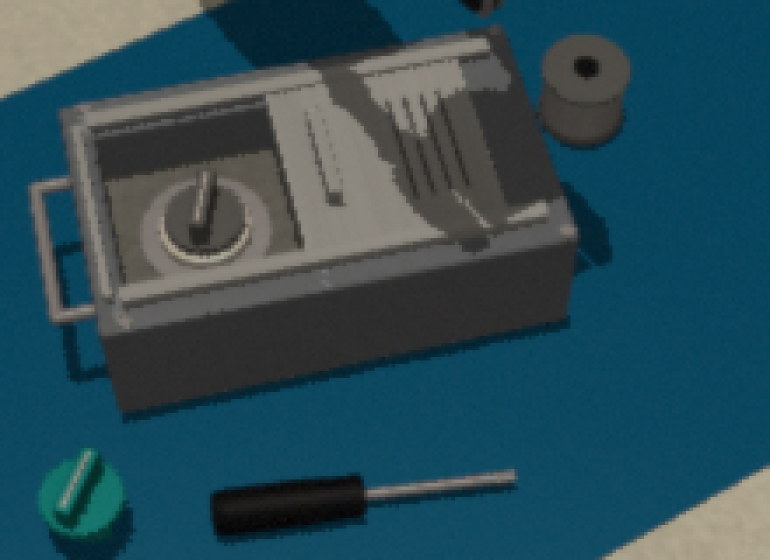

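View pics/top4z.png

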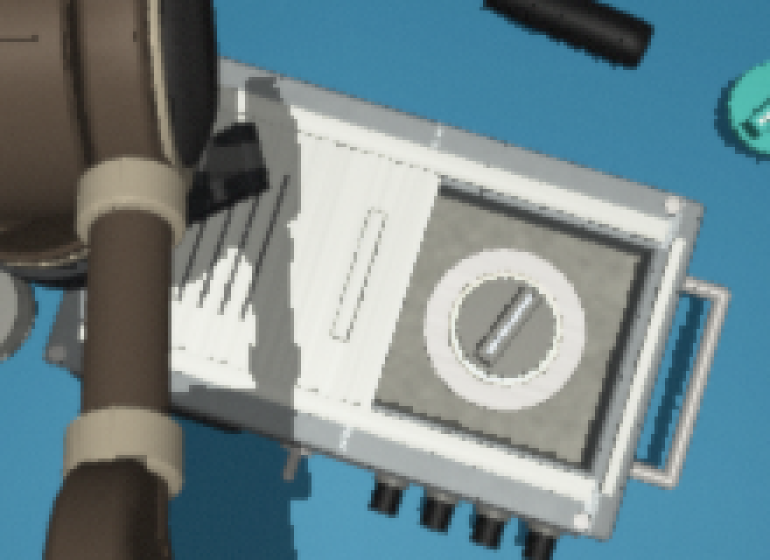

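The carrier stays down, with its flange now inside the rim at about (205,225) in the scene zoom, and its bar turned. I'll triangulate the bar-top height before sliding the cover.

```bash
python3 - <<'E'
from h import *
d=load('top4'); s=load('scene4')
P=lambda u,v:(235+(u+.5)/3.5-.5,200+(v+.5)/3.5-.5)
S=lambda u,v:(220+(u+.5)/3.5-.5,175+(v+.5)/3.5-.5)
for a,b in (((528,290),(207,224)),((487,356),(207,174))):   # ends: far(+x) / near
    o1,r1=ray(d,*P(*a)); o2,r2=ray(s,*S(*b))
    A=np.stack([r1,-r2],1); t=np.linalg.lstsq(A,o2-o1,rcond=None)[0]
    p,q=o1+t[0]*r1,o2+t[1]*r2; print((p+q)/2,np.linalg.norm(p-q))
for z in(.0865,.094): print(z,(onz(d,*P(508,323),z)-onz(s,*S(206,199),z)).round(4))
E
```

```text
[ 0.52733208 -0.08309932  0.08601851] 0.001446101177562717
[ 0.49638092 -0.06600716  0.08480999] 0.0012997447739526193
0.0865 [-0.0007  0.0006 -0.    ]
0.094 [-0.006   0.0029  0.    ]
```

>>> carry_out(plan=[{"claw":0,"tx":0,"ty":-2,"tz":0,"turn":-0.18},{"claw":0,"tx":0,"ty":-5.3,"tz":0,"turn":-0.36},{"claw":0,"tx":0,"ty":-5.3,"tz":-3,"turn":-0.544},{"claw":0,"tx":0,"ty":-5.3,"tz":-7,"turn":-0.544},{"claw":0,"tx":0,"ty":-5.3,"tz":-7,"turn":-0.544}])

```text
time: 12.02
tool_pos: [0.5382, 0.0304, 0.126]
orientation: [3.117, -0.009, -1.869]
force: [-1.2, 0.7, 0.0]
finger_gap: -0.0003
```

The bar top is at 85–86 mm (86.5 expected when locked), so the carrier is locked. I'll lower behind the ridge and push.

>>> carry_out(plan=[{"claw":0,"tx":0.1,"ty":0,"tz":-1,"turn":0},{"claw":0,"tx":0.1,"ty":0,"tz":-1.9,"turn":0},{"claw":0,"tx":0.1,"ty":0,"tz":-1.9,"turn":0},{"claw":0,"tx":-0.2,"ty":-1,"tz":-1.9,"turn":0},{"claw":0,"tx":-0.5,"ty":-2,"tz":-1.9,"turn":0},{"claw":0,"tx":-0.8,"ty":-3,"tz":-1.9,"turn":0}])

```text
time: 12.78
tool_pos: [0.5305, -0.0001, 0.1075]
orientation: [3.118, -0.008, -1.87]
force: [1.8, 2.1, -0.4]
finger_gap: 0.0001
```

>>> carry_out(plan=[{"claw":0,"tx":-0.4,"ty":-1.4,"tz":0,"turn":0},{"claw":0,"tx":-0.8,"ty":-2.8,"tz":0,"turn":0},{"claw":0,"tx":-1.25,"ty":-4.2,"tz":0,"turn":0},{"claw":0,"tx":-1.65,"ty":-5.6,"tz":0,"turn":0},{"claw":0,"tx":-2.1,"ty":-7,"tz":0,"turn":0},{"claw":0,"tx":-2.4,"ty":-8,"tz":0,"turn":0},{"claw":0,"tx":-2.4,"ty":-8,"tz":0,"turn":0}])

```text
time: 13.65
tool_pos: [0.5057, -0.0811, 0.1074]
orientation: [3.117, -0.009, -1.871]
force: [0.2, -0.1, 0.1]
finger_gap: -0.0
```

```bash
python3 - <<'E'
from h import *
for n,y,x in(('scene',175,220),):
    d=snap(n,n+'5.png'); cv2.imwrite('pics/'+n+'5z.png',cv2.resize(d['pixels'][y:y+140,x:x+200,::-1],None,fx=3.5,fy=3.5,interpolation=3))
E
```

```text
(no output)
```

View pics/scene5z.png

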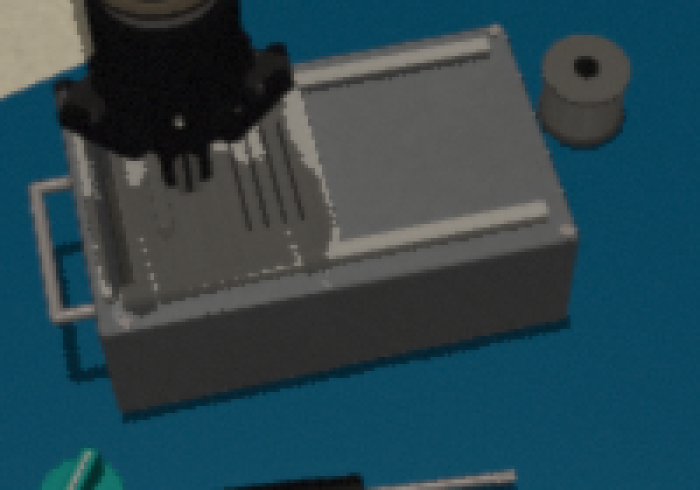

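The cover has followed, with about 2–3 cm still open at the -y end. I'll push on more slowly to the stop.

>>> carry_out(plan=[{"claw":0,"tx":-0.15,"ty":-0.5,"tz":0,"turn":0},{"claw":0,"tx":-0.3,"ty":-1,"tz":0,"turn":0},{"claw":0,"tx":-0.45,"ty":-1.5,"tz":0,"turn":0},{"claw":0,"tx":-0.5,"ty":-1.75,"tz":0,"turn":0},{"claw":0,"tx":-0.6,"ty":-2,"tz":0,"turn":0},{"claw":0,"tx":-0.6,"ty":-2,"tz":0,"turn":0}])

```text
time: 14.45
tool_pos: [0.5016, -0.0944, 0.1072]
orientation: [3.117, 0.004, -1.876]
force: [7.8, 20.6, -0.9]
finger_gap: 0.0001
```

There's 22 N of resistance after about 14 mm, which looks like the hard stop. I'll back off, lift clear and check.

>>> carry_out(plan=[{"claw":0,"tx":0.2,"ty":0.6,"tz":0,"turn":0},{"claw":0,"tx":0.3,"ty":1,"tz":0.3,"turn":0},{"claw":0,"tx":0.3,"ty":1,"tz":4,"turn":0},{"claw":0,"tx":0.3,"ty":5,"tz":9,"turn":0},{"claw":0,"tx":0.3,"ty":11,"tz":14,"turn":0},{"claw":0,"tx":0.3,"ty":17,"tz":16,"turn":0},{"claw":0,"tx":0,"ty":23,"tz":16,"turn":0},{"claw":0,"tx":0,"ty":29,"tz":16,"turn":0},{"claw":0,"tx":0,"ty":30,"tz":16,"turn":0},{"claw":0,"tx":0,"ty":30,"tz":16,"turn":0}])

```text
time: 15.7
tool_pos: [0.5014, 0.2056, 0.267]
orientation: [3.117, 0.002, -1.874]
force: [0.2, 0.1, 0.5]
finger_gap: 0.0001
```

```bash
python3 - <<'E'
from h import *
snap('scene','scene6.png');d=snap('top','top6.png')
cv2.imwrite('pics/top6z.png',cv2.resize(d['pixels'][200:370,235:455,::-1],None,fx=3.5,fy=3.5,interpolation=3))
E
```

```text
(no output)
```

View pics/scene6.png

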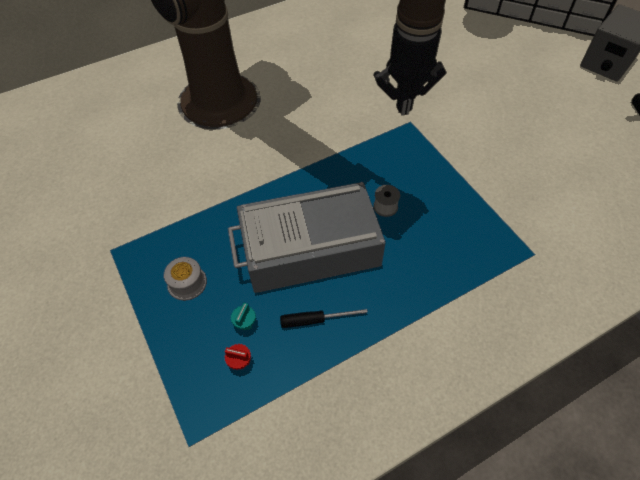

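View pics/top6z.png

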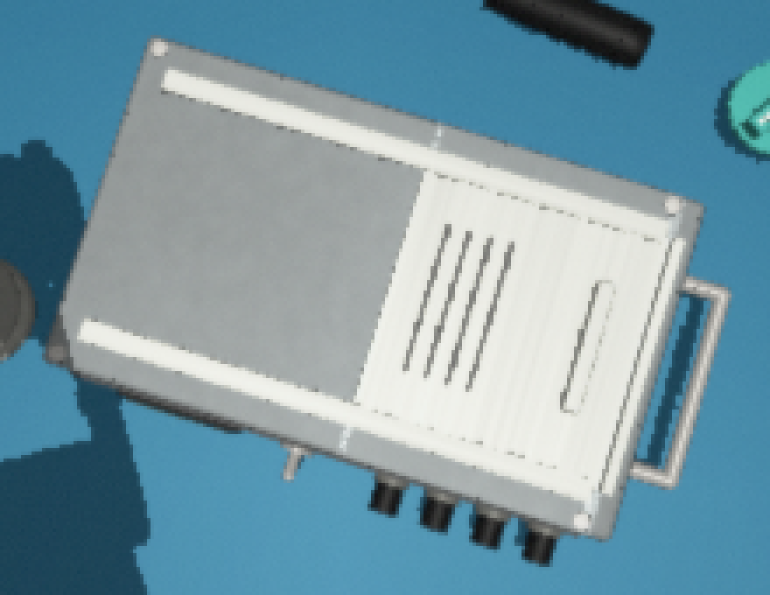

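The cover is against the end rail, with its rear edge in line with the white marks at (437,137) and (345,437). The bystanders and look-alikes haven't moved. Handing in.

```bash
python3 -c "
from h import *
print(job.close_job())"
```

```text
the job is handed in; nothing more can be done
None
```

The fuse carrier is locked down, the cover is shut over it, and the job was handed in at about 16 s of the 72 s allowed.

- **Keying:** I gripped the carrier bar, pressed with about 12–15 N and turned it clockwise. It dropped into the keyways after about 75°.
- **Locking:** I pushed it home with about 12 mm of total travel; the highest press I read was about 21 N. I then turned it clockwise another 53° or so, until the resisting moment jumped from 0.29 to 0.75 N m. After release, two-view triangulation put the bar top at 85–86 mm, against 86.5 mm expected when locked.
- **Cover:** I pushed the ridge until it met 22 N at the hard stop. The last pictures show the cover against the end rail, its rear edge in line with the box's marks. The bystanders and the two look-alikes had not moved, and the arm was touching nothing.
- **Checks that disagreed:**
  - The finger gap read 8 mm on the 10 mm bar.
  - The gripper settled about 2 mm in +x from where the pictures put the carrier.
  - A small lift before release met about 9 N after only 0.6 mm, where about 2 mm of rise was expected. The height check after release still showed the carrier locked.

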